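# Square up a soling slab on the lever shear

## Task

Get the big rubber soling slab that lies on the bed of the bench shear ready for its cut: with the fingertips push it along the bed, never picking it up, until its long edge lies flat along the fence on the far side and its right-hand end (as seen from the robot), fed under the hold-down bar and the raised blade, is up against the gauge plate. Leave the gauge where it is set, the blade up, and everything else on the bed and around the shear where it is, and finish with the arm clear of it all.

Things in the scene. Friction and masses are not known exactly. Their poses are not given: they have to be found in the camera images.
- shear: Bench lever shear, fixed to the bench. Origin: centre of its underside; x away from the robot towards the fence, y left, z up. Flat grey bed 300 mm in x by 360 mm in y, its top 45 mm above the origin. The blade plane is at y = -186 mm, just off the bed's right edge
- fence_face (a point): Middle of the face of the fence, the aluminium bar along y at the bed's far side: shear x = +115, y = +10 mm, 8 mm above the bed. The fence is 330 mm long (shear y = -155 to +175 mm) and stands 22 mm above the bed; face looks to -x of the shear
- hold_down (a point): Middle of the underside of the aluminium hold-down bar, 30 mm above the bed, at shear x = 0, y = -156 mm. The bar is fixed, 18 mm wide, 12 mm high, 295 mm long along x, on thin posts at shear x = -138 and +142 mm; the slab passes beneath it
- gauge_face (a point): Point on the end gauge's face that the slab's end must meet: 7.5 mm above the bed, at shear x = +70 mm; its axes are the shear's, the face looks to +y. The gauge is an upright steel plate square to the fence, shear x = -93 to +122 mm, top 25 mm above the bed, clamped on two rods 30 to 60 mm to the right of the blade plane; it slips only if pushed with more than about 45 N
- blade_mid (a point): Point in the middle of the raised blade arm, 200 mm above its pivot. The arm is a steel bar and blade 50 mm wide, 22 mm thick, hinged at the bed's far right corner (pivot at shear x = +165, y = -189 mm, 65 mm above the bench); it stands about upright, 470 mm long with its black grip at the upper end. Leave it up
- slab: Black rubber soling slab, a stiff flat plate 90 mm (its x) by 200 mm (its y) by 15 mm, about 0.25 kg, loose on the bed. Origin: centre of its underside, z up; its x points to the fence and its -y end to the gauge, within about 0.3 rad at the start. In place, its +x long side is on the fence and its -y end on the gauge; 36 to 66 mm of it then overhang the bed's right edge
- slab_far_left (a point): Left (+y) end of the slab's long side nearest the fence (+x side), at half its thickness: slab x = +45, y = +100 mm
- slab_far_right (a point): Right (-y) end of the slab's long side nearest the fence, at half its thickness: slab x = +45, y = -100 mm
- slab_end (a point): Middle of the slab's right-hand (-y) end face, at half its thickness: slab x = 0, y = -100 mm
- offcut: Small offcut of the same rubber, 32 by 65 by 15 mm, on the bed near its front edge, right of the middle; origin centre of underside. Leave alone
- tack_jar: Small glass jar of 44 mm diameter, 52 mm tall, on the bed's front left corner; origin centre of underside. Leave alone
- hammer: Hammer 250 mm long lying on the bench along the shear's left side; origin in the middle of its length on the bench. Leave alone
- oil_can: Red oil can, 66 mm diameter, 100 mm tall with a thin spout to 143 mm, on the bench in front of the gauge; origin centre of underside. Leave alone
- shoe: Brown shoe 274 mm long, 100 mm tall, on the bench to the right of the shear; origin centre of underside. Leave alone
- scissors: Scissors with green handles, 220 mm long, lying on the bench to the right; origin near the pivot. Leave alone
- shoe_last: Wooden shoe last 258 mm long, 85 mm tall, on the bench to the left; origin centre of underside. Leave alone
- heel_piece: Black heel piece 72 by 62 by 9 mm, on the bench to the left; origin centre of underside. Leave alone
Not all that is in view belongs to the job. What is shaped like the slab but orange is not meant.

How it is judged:
At the end, for the whole second after the job is handed in: The slab lies flat and at rest on the bed, both ends of its long far side within 3 mm of the fence and its right-hand end within 3 mm of the gauge plate, with the gauge within 4 mm of its setting and the blade still up (x of each of slab_far_left, slab_far_right in the frame of shear above 0.112 m and y of slab_end in the frame of gauge_face between -0.003 and 0.003 m and z of slab in the frame of shear between 0.042 and 0.048 m and angle between slab's own z axis and vertical below 0.03 rad and linear speed of slab below 0.01 m/s and distance of gauge_face from where it was at the start of the episode below 0.004 m and distance of blade_mid from where it was at the start of the episode below 0.02 m); the robot touches nothing.
It fails at once if the slab is lifted or tipped up off the bed (more than 12 mm, or 0.2 rad) (z of slab in the frame of shear above 0.057 m or angle between slab's own z axis and vertical above 0.2 rad).
It fails at once if the gauge is knocked more than 4 mm from its setting (distance of gauge_face from where it was at the start of the episode above 0.004 m).
It fails at once if the blade arm is moved (the middle of it by more than 20 mm) (distance of blade_mid from where it was at the start of the episode above 0.02 m).
It fails at once if the offcut or the jar on the bed is moved by more than 20 mm (distance of any of offcut, tack_jar from where it was at the start of the episode above 0.02 m).
It fails at once if another thing on the bench is moved by more than 30 mm (distance of any of hammer, oil_can, shoe, scissors, shoe_last, heel_piece from where it was at the start of the episode above 0.03 m).
It also fails if it takes over 58 s, if anything falls off the work surface, if the arm or the gripper's body presses on something with over 40 N, if the wrist force passes 120 N, or if a joint passes its speed limit or range.

## Robot

A 6-joint arm with a two-finger parallel gripper is mounted at the origin on the work surface. World frame = base frame: x ahead of the robot, y to its left, z up, the work surface at z = 0. Lengths are in m, angles in rad, forces in N, time in s.
With the tool pointing down it reaches from about 0.225 to 0.725 m from the base axis. Payload 3.1 kg.
Tool frame: the origin (TCP) lies between the finger pads; the fingertips stand 17 mm ahead of it and the grasp point (between the pads) lies 2 mm behind it; z points along the fingers, y is the line along which they close (so a half turn about z gives the same grasp; the last joint's range is limited). The gripper opens to 85 mm and grips with 20 to 120 N. Pads are 22 mm wide; open, the fingers measure 114 mm over their backs; the gripper's body (76 mm by 85 mm) begins 54 mm behind the grasp point. The pads swing forward as they close: fully open they stand 13 mm farther back than shut.
Start: joints at [-1.258, 0.048, 0.099, 1.622, 0, 1.443], TCP at [0.224, -0.475, 0.248] pointing down, gripper open.
Joint ranges: [-2.91, 2.91], [-0.99, 1.94], [-1.21, 1.42], [-2.12, 2.29], [-1.49, 1.47], [-3.14, 3.14]. Speed limits (rad/s): [2.79, 2.79, 3.14, 3.14, 3.14, 3.14].

## Interface

Orientations are given as [roll, pitch, yaw] about the fixed x, y, z axes, in that order (R = Rz(yaw) Ry(pitch) Rx(roll)).
In Python, from workcell import env gives the robot as it stands.
- The arm moves only by the tool carry_out, never from a script. Its argument "series" is a list that holds one entry, the list of rows, each a list of 7 numbers: the finger opening in mm, from 0 to 85.4, then the shift along the tool's x, y, z in units of 50 mm (1.0 is 50 mm), then the turn, a rotation vector about the tool's x, y, z in units of 5 degrees (1.0 is 5 degrees). In form: [[[grip, dx, dy, dz, ax, ay, az], ...]]. A call has 1 to 20 rows; each row shifts and turns the commanded pose from where the row before left it, along the tool's axes as they then stand; what a row does not reach is not made up. A row lasts 1/8 s, in which the tool goes at most 62.5 mm and 10.7 degrees, less where a joint would pass 70% of its speed; a pose out of reach is approached as far as the arm can. A call with a number of a shift or a turn outside -1 to 1 is refused whole. A call with a gripper value outside its range is refused whole. The fingers move at their own pace and stop on an object; "force" is the grip in N (left out, the last holds). Time passes only in rows, so rows that do not move let the fingers close. It gives the time, the measured TCP pose, the force, the opening and the grip force at its end, in the units of the state.
- env.state(): the state, without advancing time (a new reading comes with each control period).
- env.get_image(name): name is "scene" or "top"; returns a dict with "img" (384x512x3 uint8, blue, green, red), "K" (3x3 intrinsics, pixels), "extrinsics" (4x4, takes a point from world to camera coordinates). Camera axes: x right, y up, looking along -z (the intrinsics and any distortion apply to the point x, -y, -z); pixel columns grow to the right and rows downward; lengths in m; the calibration is good to about 2 mm. A picture is of the moment at which its call begins. There is no depth.
- env.job_done(): hands the job in; it is judged then, once.
The state is a dict: "time": time; "joint_pos": joint angles; "joint_velocities": joint speeds; "tau": joint torques, N m; "tool_pos": TCP position; "eef_rot": TCP orientation; "ft_force": force on the tool from outside, world axes, zero at the start; "moment": the same for the moment, N m; "finger_gap": finger opening in m; "grip_force": force on a finger pad.
Only numpy, scipy, OpenCV 4.12 (cv2) and the standard library are available. Lean on these libraries where they do the work, as an engineer would, in place of code of your own. Each camera call takes 0.05 s, during which the arm holds its last target. There are 200 camera calls.

## Working session

There is one attempt and no reset: what is moved stays moved. The work goes in short steps, Python scripts to look and compute and a tool call to move; the robot and the scene stay as the last step left them, time stands still between calls to the robot, and variables do not carry over. Pictures are saved under pics/ and viewed, at most 10 in all, crops included, and the job is handed in when it is done.

Besides the shell and the picture viewer there is one more tool, called after ">>>" by a JSON object that holds its "fn" and its "kwargs". carry_out: Moves the arm, as the interface text tells. Shifts and turns lie within -1 to 1; 1 stands for 50 mm of shift or 5 degrees of turn. Its arguments: {"type":"object","properties":{"series":{"type":"array"},"force":{"type":"number"}},"required":["series"]}

```bash
mkdir -p pics
python3 - <<'E'
from workcell import env
import cv2,numpy as np
for n in("scene","top"):
    d=env.get_image(n); cv2.imwrite(f"pics/{n}0.png",d["img"]); np.savez(f"{n}0.npz",**d)
    print(n,d["K"].tolist(),np.round(d["extrinsics"],4).tolist(),[k for k in d])
print(env.state())
E
```

```text
scene [[411.0961692747901, 0.0, 249.22681024988978], [0.0, 411.0961692747901, 195.6033477395344], [0.0, 0.0, 1.0]] [[-0.579, 0.8153, 0.009, 0.2609], [-0.6374, -0.4595, 0.6185, 0.1919], [0.5084, 0.3524, 0.7858, -1.7063], [0.0, 0.0, 0.0, 1.0]] ['img', 'K', 'extrinsics']
top [[458.69690160222524, 0.0, 253.33197757737108], [0.0, 458.69690160222524, 196.57932831638936], [0.0, 0.0, 1.0]] [[-0.0248, -0.9996, -0.0114, 0.0159], [0.9821, -0.0265, 0.1863, -0.4875], [-0.1865, -0.0066, 0.9824, -1.5009], [0.0, 0.0, 0.0, 1.0]] ['img', 'K', 'extrinsics']
{'time': 0.1, 'joint_pos': array([-1.25781489e+00,  4.87280513e-02,  9.77337282e-02,  1.62199361e+00,
        1.29221084e-05,  1.44298205e+00]), 'joint_velocities': array([-6.78581493e-04, -3.69754788e-03,  4.04386196e-03, -7.64445341e-05,
        9.77798565e-04, -1.19571949e-03]), 'tau': array([ 2.78521671e-03, -3.39852583e+01,  3.20935392e+01,  1.57966779e-02,
       -4.44120133e-05,  7.37049675e-06]), 'tool_pos': array([ 0.22382064, -0.47432658,  0.24719703]), 'eef_rot': array([-3.13942057e+00, -2.92173406e-04,  4.40795381e-01]), 'ft_force': array([-0.0341393 ,  0.64060051, -0.23027794]), 'moment': array([-0.01728627,  0.05295275, -0.04885948]), 'grip_force': 0.0, 'finger_gap': 0.08519741840657592}
```

View pics/top0.png

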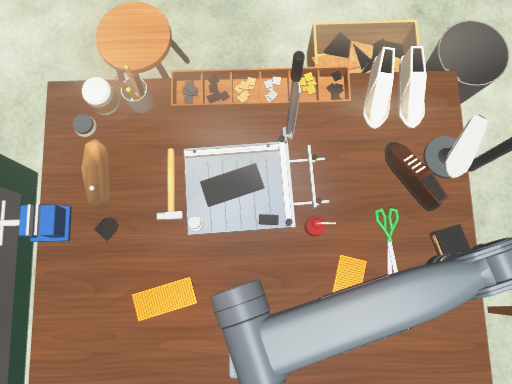

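View pics/scene0.png

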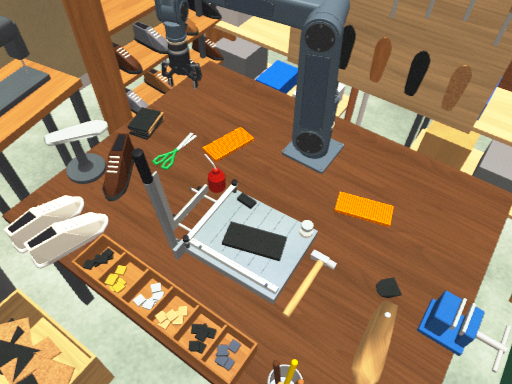

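In the top view, the things that could be taken for the slab are the black plate on the bed at (232,185), the orange plates at (165,298) and (350,272), the small offcut at (268,219) and the heel piece at (106,229). I choose the black plate at (232,185) and will check it in a close crop.

Run:
```python
import cv2
a=cv2.imread("pics/top0.png")[130:240,180:330]
cv2.imwrite("pics/c0.png",cv2.resize(a,None,fx=5,fy=5,interpolation=cv2.INTER_CUBIC))
b=cv2.imread("pics/scene0.png")[165:300,165:325]
cv2.imwrite("pics/s0.png",cv2.resize(b,None,fx=4,fy=4,interpolation=cv2.INTER_CUBIC))
```

```text
(no output)
```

View pics/c0.png

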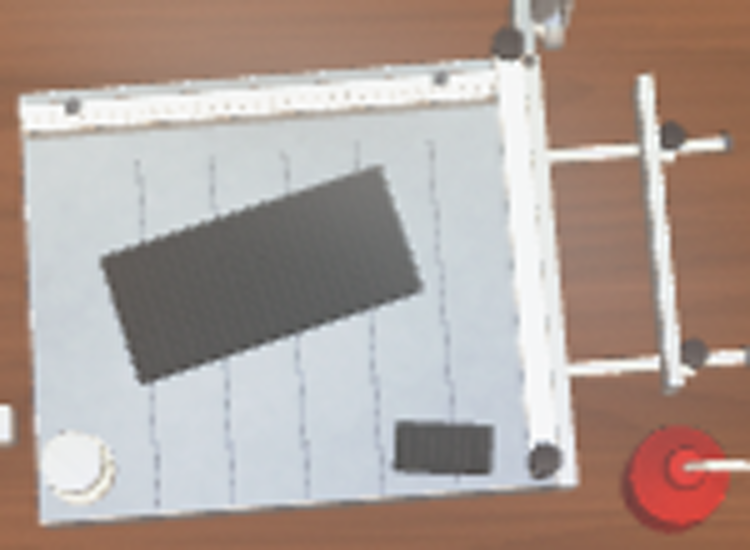

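View pics/s0.png

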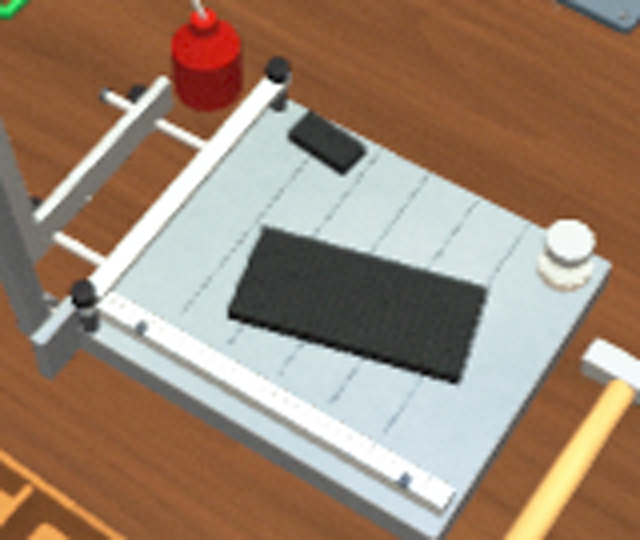

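The crop confirms it: a black plate, turned about 0.25 rad, with its top corners in the crop at (101,258), (380,166), (422,291) and (143,384). The fence base line runs (22,135) to (497,102), and the gauge plate (638,76) to (667,390). Next I fit the poses.

```bash
cat > h.py <<'E'
import numpy as np
from scipy.optimize import least_squares
C={n:dict(np.load(f"{n}0.npz")) for n in("top","scene")}
CR={"top":(5,180,130),"scene":(4,165,165)}
def proj(n,P):
    P=np.atleast_2d(P);E=C[n]["extrinsics"];c=P@E[:3,:3].T+E[:3,3]
    q=np.c_[c[:,0],-c[:,1],-c[:,2]]@C[n]["K"].T
    return q[:,:2]/q[:,2:]
def px(n,c):
    s,u,v=CR[n];return (np.array(c)+.5)/s-.5+[u,v]
def ray(n,uv,z):
    f=lambda p:(proj(n,[[p[0],p[1],z]])-uv)[0]
    return least_squares(f,[.45,0]).x
def fit(obs,x0):   # obs: (cam,cropxy,local xyz)
    def W(p,l):
        c,s=np.cos(p[2]),np.sin(p[2]);return [p[0]+c*l[0]-s*l[1],p[1]+s*l[0]+c*l[1],l[2]]
    f=lambda p:np.concatenate([(proj(n,[W(p,l)])[0]-px(n,c)) for n,c,l in obs])
    r=least_squares(f,x0,loss="soft_l1");return r.x,np.round(r.fun.reshape(-1,2),1)
E
python3 - <<'E'
from h import *
sh=[("top",(41,523),(-.15,.18,.045)),("top",(577,487),(-.15,-.18,.045)),
("top",(22,135),(.115,.175,.045)),("top",(497,102),(.115,-.155,.045)),
("scene",(610,264),(-.15,.18,.045)),("scene",(436,527),(.15,.18,.045)),
("scene",(447,508),(.115,.175,.045))]
p,r=fit(sh,[.5,0,0]);print("shear",p,r.tolist())
sl=[("top",(101,258),(.045,.1,.06)),("top",(380,166),(.045,-.1,.06)),("top",(422,290),(-.045,-.1,.0525)),("top",(143,383),(-.045,.1,.0525)),
("scene",(264,228),(-.045,-.1,.06)),("scene",(487,288),(-.045,.1,.06)),("scene",(460,382),(.045,.1,.045)),("scene",(230,317),(.045,-.1,.045))]
q,r=fit(sl,[.5,0,.2]);print("slab",q,r.tolist())
c,s=np.cos(p[2]),np.sin(p[2]);R=np.array([[c,s],[-s,c]])
print("slab in shear",R@(q[:2]-p[:2]),q[2]-p[2])
for n,cs in(("top",[(638,76),(667,390),(655,76),(684,390)]),("scene",[(160,78),(37,212),(172,88),(40,222)])):
    for g in cs: print(n,g,R@(ray(n,px(n,g),.07)-p[:2]))
print("offcut",[R@(ray("top",px("top",g),.06)-p[:2]) for g in((397,421),(494,424),(492,474))])
for k in((.07,.0),(.07,-.03),(.01,-.1),(0,.1)): print(k,R.T@k+p[:2])
E
```

```text
shear [0.52588879 0.05476767 0.04981655] [[-0.8, -0.2], [-0.1, -1.2], [0.8, 0.6], [1.6, -0.0], [0.6, -0.3], [-0.5, 3.6], [1.1, -1.5]]
slab [0.52943318 0.07517356 0.30293637] [[-0.6, 0.0], [-0.2, -0.3], [0.1, -0.0], [-0.6, 0.4], [-0.4, -1.3], [0.4, -0.8], [-0.3, 0.6], [-0.8, 0.1]]
slab in shear [0.00455613 0.02020408] 0.2531198231192459
top (638, 76) [ 0.11872839 -0.24465382]
top (667, 390) [-0.09725627 -0.24293622]
top (655, 76) [ 0.11783029 -0.25611681]
top (684, 390) [-0.09811262 -0.25410191]
scene (160, 78) [-0.08997847 -0.25169228]
scene (37, 212) [ 0.08681182 -0.25128104]
scene (172, 88) [-0.08638337 -0.23560954]
scene (40, 222) [ 0.09352881 -0.24259508]
offcut [array([-0.10276673, -0.06387487]), array([-0.10967696, -0.12782644]), array([-0.14280846, -0.12368438])]
(0.07, 0.0) [0.59580194 0.05825338]
(0.07, -0.03) [0.59729582 0.0282906 ]
(0.01, -0.1) [ 0.54085597 -0.04461031]
(0, 0.1) [0.52090919 0.15464361]
```

>>> {"fn": "carry_out", "kwargs": {"series": [[[60,0,0,0,0,0,0.9],[60,0,0,0,0,0,0.9],[60,0,0,0,0,0,0.9],[60,0,0,0,0,0,0.9],[60,0,0,0,0,0,0.88],[60,0.389,-0.88,0,0,0,0],[60,0.389,-0.88,0,0,0,0],[60,0.389,-0.88,0,0,0,0],[60,0.389,-0.88,0,0,0,0],[60,0.389,-0.88,0,0,0,0],[60,0.389,-0.88,0,0,0,0],[60,0.389,-0.88,0,0,0,0],[60,0.389,-0.88,0,0,0,0],[60,0.389,-0.88,0,0,0,0],[60,0.389,-0.88,0,0,0,0],[60,0.389,-0.88,0,0,0,0],[60,0.389,-0.88,0,0,0,0],[60,0,0,0,0,0,0]]]}}

```text
time: 2.35
tool_pos: [0.4308, 0.0667, 0.2475]
eef_rot: [-3.141, 0.001, 0.055]
ft_force: [-0.4, -0.8, 0.5]
finger_gap: 0.0596
grip_force: 0.0
```

>>> {"fn": "carry_out", "kwargs": {"series": [[[60,0,0,0.8,0,0,0],[60,0,0,0.8,0,0,0],[60,0,0,0.8,0,0,0],[60,0,0,0.8,0,0,0],[60,0,0,0.2,0,0,0],[60,0,0,0.1,0,0,0],[60,0,0,0.08,0,0,0],[60,0,0,0,0,0,0]]]}}

```text
time: 3.35
tool_pos: [0.4318, 0.0641, 0.0705]
eef_rot: [3.141, -0.002, 0.05]
ft_force: [0.0, 0.2, -0.8]
finger_gap: 0.0601
grip_force: 0.0
```

>>> {"fn": "carry_out", "kwargs": {"series": [[[60,0,0,0.04,0,0,0],[60,0,0,0.04,0,0,0],[60,0,0,0,0,0,0]]]}}

```text
time: 3.72
tool_pos: [0.4307, 0.0642, 0.0652]
eef_rot: [-3.142, 0.0, 0.05]
ft_force: [-0.1, 0.3, -0.4]
finger_gap: 0.0598
grip_force: 0.0
```

>>> {"fn": "carry_out", "kwargs": {"series": [[[60,0,0,0.04,0,0,0],[60,0,0,0.0,0,0,0]]]}}

```text
time: 3.98
tool_pos: [0.4306, 0.0642, 0.0631]
eef_rot: [-3.142, 0.0, 0.05]
ft_force: [-1.0, -0.2, 0.1]
finger_gap: 0.06
grip_force: 0.0
```

>>> {"fn": "carry_out", "kwargs": {"series": [[[60,0,0,0.04,0,0,0],[60,0,0,0.0,0,0,0]]]}}

```text
time: 4.22
tool_pos: [0.4306, 0.0642, 0.0611]
eef_rot: [-3.142, 0.0, 0.05]
ft_force: [0.3, 0.5, 1.1]
finger_gap: 0.0603
grip_force: 0.0
```

>>> {"fn": "carry_out", "kwargs": {"series": [[[60,0,0,0.04,0,0,0],[60,0,0,0.0,0,0,0]]]}}

```text
time: 4.47
tool_pos: [0.4306, 0.0642, 0.0591]
eef_rot: [-3.142, 0.0, 0.05]
ft_force: [-0.4, 0.1, -0.3]
finger_gap: 0.0602
grip_force: 0.0
```

>>> {"fn": "carry_out", "kwargs": {"series": [[[60,0.3,0,0,0,0,0],[60,0.15,0,0,0,0,0],[60,0.12,0,0,0,0,0],[60,0.12,0,0,0,0,0],[60,0.12,0,0,0,0,0],[60,0.12,0,0,0,0,0],[60,0.12,0,0,0,0,0],[60,0.12,0,0,0,0,0],[60,0.12,0,0,0,0,0],[60,0.12,0,0,0,0,0],[60,0.12,0,0,0,0,0],[60,0.12,0,0,0,0,0],[60,0.06,0,0,0,0,0],[60,0.04,0,0,0,0,0],[60,0,0,0,0,0,0]]]}}

```text
time: 6.35
tool_pos: [0.5185, 0.0685, 0.0594]
eef_rot: [3.141, -0.001, 0.05]
ft_force: [-0.5, 0.0, -1.1]
finger_gap: 0.0601
grip_force: 0.3
```

Run:
```python
from workcell import env
import cv2
print(env.state()["ft_force"])
d=env.get_image("top"); a=d["img"][130:240,180:330]
e=env.get_image("scene")["img"][165:300,165:325]
A=cv2.resize(a,(480,352),interpolation=cv2.INTER_CUBIC);B=cv2.resize(e,(320,270),interpolation=cv2.INTER_CUBIC)
B=cv2.copyMakeBorder(B,0,82,0,0,cv2.BORDER_CONSTANT)
cv2.imwrite("pics/m1.png",cv2.hconcat([A,B]))
```

```text
[-0.52763456  0.03361743 -1.0781021 ]
```

View pics/m1.png

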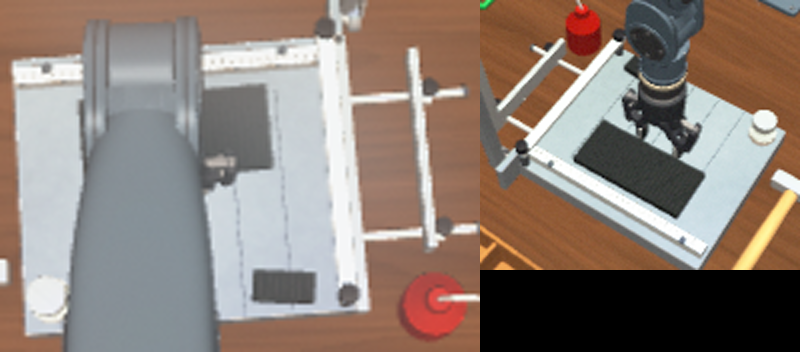

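The slab is now square to the fence, with its far edge at about y=86–100 in the picture, roughly 20 mm short of the fence. The offcut and jar have not moved.

>>> {"fn": "carry_out", "kwargs": {"series": [[[60,0.1,0,0,0,0,0],[60,0.1,0,0,0,0,0],[60,0.08,0,0,0,0,0],[60,0.04,0,0,0,0,0],[60,0,0,0,0,0,0]]]}}

```text
time: 7.08
tool_pos: [0.5345, 0.0693, 0.0594]
eef_rot: [3.141, -0.0, 0.05]
ft_force: [-2.5, -0.0, 1.6]
finger_gap: 0.0601
grip_force: 1.4
```

>>> {"fn": "carry_out", "kwargs": {"series": [[[60,0.03,0,0,0,0,0],[60,0.03,0,0,0,0,0],[60,0,0,0,0,0,0]]]}}

```text
time: 7.45
tool_pos: [0.5373, 0.0695, 0.0594]
eef_rot: [3.142, -0.0, 0.05]
ft_force: [-3.8, -0.1, 3.1]
finger_gap: 0.0598
grip_force: 1.8
```

>>> {"fn": "carry_out", "kwargs": {"series": [[[60,0.03,0,0,0,0,0],[60,0,0,0,0,0,0]]]}}

```text
time: 7.7
tool_pos: [0.538, 0.0695, 0.0592]
eef_rot: [3.142, 0.001, 0.05]
ft_force: [-5.1, -0.4, 4.6]
finger_gap: 0.0598
grip_force: 2.7
```

>>> {"fn": "carry_out", "kwargs": {"series": [[[60,0.03,0,0,0,0,0],[60,0,0,0,0,0,0]]]}}

```text
time: 7.95
tool_pos: [0.5381, 0.0695, 0.0592]
eef_rot: [3.141, 0.004, 0.05]
ft_force: [-8.5, -1.6, 7.1]
finger_gap: 0.0597
grip_force: 4.4
```

>>> {"fn": "carry_out", "kwargs": {"series": [[[60,0.03,0,0,0,0,0],[60,0,0,0,0,0,0]]]}}

```text
time: 8.2
tool_pos: [0.5381, 0.0695, 0.0592]
eef_rot: [3.141, 0.008, 0.05]
ft_force: [-11.8, -1.6, 9.9]
finger_gap: 0.06
grip_force: 6.2
```

>>> {"fn": "carry_out", "kwargs": {"series": [[[60,-0.3,0,0,0,0,0],[60,-0.5,0,0,0,0,0],[60,0,0,-0.6,0,0,0],[0,0,0,-0.6,0,0,0],[0,0,-0.8,0,0,0,0],[0,0,-0.8,0,0,0,0],[0,0,-0.8,0,0,0,0],[0,0.2,-0.72,0,0,0,0],[0,0.8,0,0,0,0,0],[0,0.86,0,0,0,0,0],[0,0,0,0,0,0,0],[0,0,0,0,0,0,0],[0,0,0,0,0,0,0]]]}}

```text
time: 9.82
tool_pos: [0.5881, 0.17, 0.1222]
eef_rot: [-3.086, 0.001, 0.146]
ft_force: [-0.3, 0.4, 0.2]
finger_gap: 0.0002
grip_force: 0.0
```

Run:
```python
from workcell import env
import cv2
s=env.state();print(s["tool_pos"],s["eef_rot"],s["joint_pos"])
d=env.get_image("top"); a=d["img"][130:240,180:330]
e=env.get_image("scene")["img"][165:300,165:325]
A=cv2.resize(a,(480,352),interpolation=cv2.INTER_CUBIC);B=cv2.resize(e,(320,270),interpolation=cv2.INTER_CUBIC)
B=cv2.copyMakeBorder(B,0,82,0,0,cv2.BORDER_CONSTANT)
cv2.imwrite("pics/m2.png",cv2.hconcat([A,B]))
```

```text
[0.58805229 0.16995458 0.12221509] [-3.08631629e+00  7.82338097e-04  1.45571361e-01] [0.14470585 0.2775599  0.10595633 1.40002299 0.05527566 3.14072582]
```

View pics/m2.png

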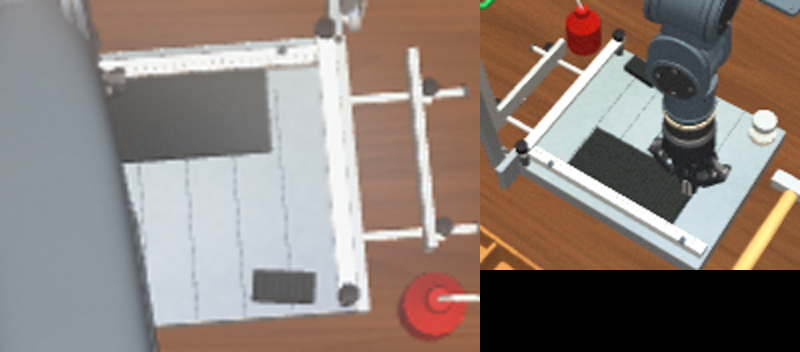

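The slab lies along the fence: its right-hand top corners are at (268,70) and (270,152) in m2. However, the last joint reached its limit, so I'll turn the hand about 90° the other way and push with both fingers across the end.

>>> {"fn": "carry_out", "kwargs": {"series": [[[0,0,0,0,0,0,-1],[0,0,0,0,0,0,-1],[0,0,0,0,0,0,-1],[0,0,0,0,0,0,-1],[0,0,0,0,0,0,-1],[0,0,0,0,0,0,-1],[0,0,0,0,0,0,-1],[0,0,0,0,0,0,-1],[0,0,0,0,0,0,-1],[0,0,0,0,0,0,-1],[0,0,0,0,0,0,-1],[0,0,0,0,0,0,-1],[0,0,0,0,0,0,-1],[0,0,0,0,0,0,-1],[0,0,0,0,0,0,-1],[0,0,0,0,0,0,-1],[0,0,0,0,0,0,-1],[0,0,0,0,0,0,0]]]}}

```text
time: 12.18
tool_pos: [0.5884, 0.1698, 0.1225]
eef_rot: [-3.137, -0.055, 1.628]
ft_force: [0.6, -0.8, -0.5]
finger_gap: -0.0
grip_force: 0.0
```

```bash
cat > go.py <<'E'
import sys,numpy as np
from scipy.spatial.transform import Rotation as R
from workcell import env
x,y,z=map(float,sys.argv[1:4])   # target TCP in shear xy, world z ; yaw rel. shear
yaw=float(sys.argv[4]);P=[.52589,.05477,.0498];c,s=np.cos(P[2]),np.sin(P[2])
t=np.array([P[0]+c*x-s*y,P[1]+s*x+c*y,z]);st=env.state()
A=R.from_euler("xyz",st["eef_rot"]);B=R.from_euler("xyz",[np.pi,0,yaw+P[2]])
d=st["tool_pos"]-[P[0],P[1],0]
print("now in shear",np.round([c*d[0]+s*d[1],-s*d[0]+c*d[1],d[2]],4),np.round(st["eef_rot"],3),"j",np.round(st["joint_pos"],2))
print("turn units",np.round((A.inv()*B).as_rotvec(True)/5,3),"then shift units",np.round(B.inv().apply(t-st["tool_pos"])/.05,3))
E
python3 go.py .068 .165 .122 1.5708
```

```text
now in shear [0.0681 0.1118 0.1225] [-3.137 -0.055  1.628] j [0.14 0.28 0.11 1.4  0.06 1.66]
turn units [-0.057 -0.63   0.082] then shift units [ 1.064 -0.003  0.011]
```

>>> {"fn": "carry_out", "kwargs": {"series": [[[25,0,0,0,-0.06,-0.63,0.08],[25,0.54,0,0,0,0,0],[25,0.53,0,0,0,0,0],[25,0,0,0.5,0,0,0],[25,0,0,0.4,0,0,0],[25,0,0,0.2,0,0,0],[25,0,0,0.08,0,0,0],[25,0,0,0,0,0,0]]]}}

```text
time: 13.18
tool_pos: [0.5862, 0.2232, 0.0634]
eef_rot: [3.141, -0.0, 1.621]
ft_force: [-0.2, -0.5, 0.0]
finger_gap: 0.0247
grip_force: 0.0
```

```bash
python3 go.py .070 -.028 .064 1.5708
```

```text
now in shear [0.0686 0.1653 0.0634] [ 3.141 -0.     1.621] j [0.26 0.35 0.07 1.3  0.   1.78]
turn units [ 0.002 -0.001  0.008] then shift units [-3.865  0.028 -0.012]
```

>>> {"fn": "carry_out", "kwargs": {"series": [[[25,-0.4,0,0,0,0,0],[25,-0.2,0,0,0,0,0],[25,-0.14,0,0,0,0,0],[25,-0.16,0,0,0,0,0],[25,-0.16,0,0,0,0,0],[25,-0.16,0,0,0,0,0],[25,-0.16,0,0,0,0,0],[25,-0.16,0,0,0,0,0],[25,-0.16,0,0,0,0,0],[25,-0.16,0,0,0,0,0],[25,-0.16,0,0,0,0,0],[25,-0.16,0,0,0,0,0],[25,-0.16,0,0,0,0,0],[25,-0.16,0,0,0,0,0],[25,-0.16,0,0,0,0,0],[25,-0.16,0,0,0,0,0],[25,-0.16,0,0,0,0,0],[25,-0.1,0,0,0,0,0],[25,0,0,0,0,0,0]]]}}

```text
time: 15.55
tool_pos: [0.5938, 0.0685, 0.0628]
eef_rot: [-3.141, 0.002, 1.621]
ft_force: [-0.2, 1.6, 1.6]
finger_gap: 0.0249
grip_force: 0.9
```

```bash
python3 - <<'E'
from workcell import env
import cv2
d=env.get_image("top"); a=d["img"][130:240,180:330]
e=env.get_image("scene")["img"][165:300,165:325]
A=cv2.resize(a,(480,352),interpolation=cv2.INTER_CUBIC);B=cv2.resize(e,(320,270),interpolation=cv2.INTER_CUBIC)
B=cv2.copyMakeBorder(B,0,82,0,0,cv2.BORDER_CONSTANT)
cv2.imwrite("pics/m3.png",cv2.hconcat([A,B]))
E
python3 go.py .070 -.032 .064 1.5708
```

```text
now in shear [0.0686 0.0104 0.0626] [-3.141e+00  2.000e-03  1.621e+00] j [ 0.    0.27 -0.02  1.28 -0.    1.52]
turn units [-0.007  0.025  0.009] then shift units [-0.847  0.029 -0.028]
```

View pics/m3.png

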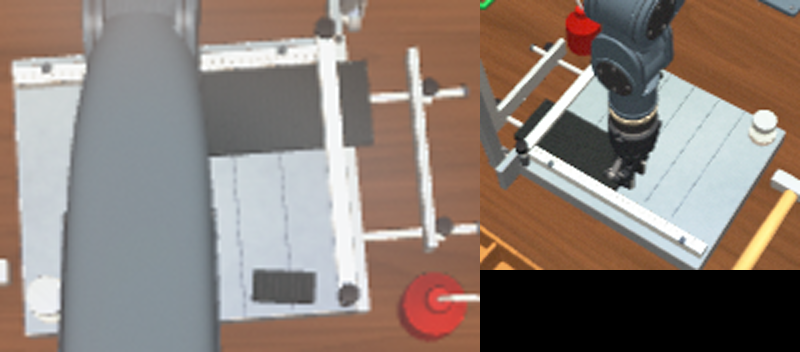

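The slab has passed under the bar, still along the fence. Its right end is at x≈370 in m3 and the gauge at x≈408, so about 40 mm remain.

>>> {"fn": "carry_out", "kwargs": {"series": [[[25,-0.12,0,0,0,0,0],[25,-0.14,0,0,0,0,0],[25,-0.14,0,0,0,0,0],[25,-0.12,0,0,0,0,0],[25,-0.08,0,0,0,0,0],[25,-0.04,0,0,0,0,0],[25,0,0,0,0,0,0]]]}}

```text
time: 16.52
tool_pos: [0.5955, 0.0369, 0.0629]
eef_rot: [-3.141, 0.001, 1.621]
ft_force: [0.7, 0.1, -0.6]
finger_gap: 0.0249
grip_force: 0.0
```

>>> {"fn": "carry_out", "kwargs": {"series": [[[25,-0.04,0,0,0,0,0],[25,-0.04,0,0,0,0,0],[25,0,0,0,0,0,0]]]}}

```text
time: 16.9
tool_pos: [0.5957, 0.0335, 0.063]
eef_rot: [-3.141, 0.0, 1.622]
ft_force: [-0.9, 1.6, 0.5]
finger_gap: 0.025
grip_force: 0.8
```

>>> {"fn": "carry_out", "kwargs": {"series": [[[25,-0.04,0,0,0,0,0],[25,0,0,0,0,0,0]]]}}

```text
time: 17.15
tool_pos: [0.5958, 0.0314, 0.063]
eef_rot: [-3.141, 0.0, 1.622]
ft_force: [0.1, 1.9, -0.3]
finger_gap: 0.025
grip_force: 0.8
```

>>> {"fn": "carry_out", "kwargs": {"series": [[[25,-0.04,0,0,0,0,0],[25,0,0,0,0,0,0]]]}}

```text
time: 17.4
tool_pos: [0.5959, 0.0293, 0.063]
eef_rot: [-3.141, 0.0, 1.622]
ft_force: [-0.4, 1.6, 0.6]
finger_gap: 0.0249
grip_force: 0.8
```

>>> {"fn": "carry_out", "kwargs": {"series": [[[25,-0.04,0,0,0,0,0],[25,0,0,0,0,0,0]]]}}

```text
time: 17.65
tool_pos: [0.5961, 0.0273, 0.063]
eef_rot: [-3.141, 0.0, 1.622]
ft_force: [-0.3, 1.9, -0.1]
finger_gap: 0.0251
grip_force: 0.9
```

>>> {"fn": "carry_out", "kwargs": {"series": [[[25,-0.03,0,0,0,0,0],[25,0,0,0,0,0,0]]]}}

```text
time: 17.9
tool_pos: [0.5961, 0.0259, 0.063]
eef_rot: [-3.141, 0.0, 1.622]
ft_force: [-0.3, 2.6, 0.4]
finger_gap: 0.025
grip_force: 1.0
```

>>> {"fn": "carry_out", "kwargs": {"series": [[[25,-0.03,0,0,0,0,0],[25,0,0,0,0,0,0]]]}}

```text
time: 18.15
tool_pos: [0.5962, 0.0245, 0.063]
eef_rot: [-3.141, -0.0, 1.622]
ft_force: [0.5, 3.6, 2.0]
finger_gap: 0.025
grip_force: 1.3
```

>>> {"fn": "carry_out", "kwargs": {"series": [[[25,-0.03,0,0,0,0,0],[25,0,0,0,0,0,0]]]}}

```text
time: 18.4
tool_pos: [0.5962, 0.0245, 0.063]
eef_rot: [-3.141, -0.003, 1.623]
ft_force: [-0.8, 6.4, 1.4]
finger_gap: 0.0249
grip_force: 2.9
```

>>> {"fn": "carry_out", "kwargs": {"series": [[[25,-0.03,0,0,0,0,0],[25,0,0,0,0,0,0]]]}}

```text
time: 18.65
tool_pos: [0.5961, 0.0244, 0.0631]
eef_rot: [-3.142, -0.006, 1.623]
ft_force: [-0.9, 8.8, 1.4]
finger_gap: 0.0249
grip_force: 4.4
```

The slab is against the gauge, rising to about 9 N with no slip. Now I back off and press it against the fence once more from the near side.

>>> {"fn": "carry_out", "kwargs": {"series": [[[25,0.26,0,0,0,0,0],[25,0.2,0,0,0,0,0],[25,0,0,-0.6,0,0,0],[0,0,0,-0.6,0,0,0],[0,0,-0.8,0,0,0,0],[0,0,-0.97,0,0,0,0],[0,-0.5,0,0,0,0,0],[0,-0.5,0,0,0,0,0],[0,-0.5,0,0,0,0,0],[0,0,0,0,0,0,0]]]}}

```text
time: 19.9
tool_pos: [0.5106, -0.0364, 0.123]
eef_rot: [-3.141, 0.002, 1.619]
ft_force: [-0.1, 0.2, -0.7]
finger_gap: 0.0
grip_force: 0.0
```

```bash
python3 go.py -.02 -.092 .065 1.5708
python3 - <<'E'
from workcell import env
import cv2
d=env.get_image("top"); a=d["img"][130:240,180:330]
e=env.get_image("scene")["img"][165:265,165:285]
A=cv2.resize(a,(450,330),interpolation=cv2.INTER_CUBIC);B=cv2.resize(e,(348,290),interpolation=cv2.INTER_CUBIC)
B=cv2.copyMakeBorder(B,0,40,0,0,cv2.BORDER_CONSTANT)
cv2.imwrite("pics/m4.png",cv2.hconcat([A,B]))
E
```

```text
now in shear [-0.0198 -0.0903  0.123 ] [-3.141e+00  2.000e-03  1.619e+00] j [-0.2   0.02 -0.18  1.37 -0.    1.32]
turn units [-0.004  0.017 -0.016] then shift units [-0.034 -0.004  1.16 ]
```

View pics/m4.png

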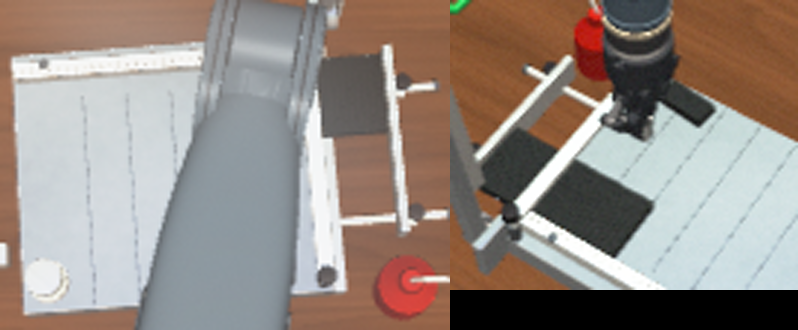

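The slab's end meets the gauge (x≈385 in the top view) and its long side lies along the fence. Pressing it onto the fence now.

>>> {"fn": "carry_out", "kwargs": {"series": [[[0,0,0,0.5,0,0,0],[0,0,0,0.4,0,0,0],[0,0,0,0.2,0,0,0],[0,0,0,0.05,0,0,0],[0,0,0.2,0,0,0,0],[0,0,0.2,0,0,0,0],[0,0,0.1,0,0,0,0],[0,0,0,0,0,0,0]]]}}

```text
time: 21.0
tool_pos: [0.5363, -0.0337, 0.0658]
eef_rot: [3.141, 0.0, 1.622]
ft_force: [-0.6, 0.8, -0.6]
finger_gap: -0.0002
grip_force: 0.0
```

>>> {"fn": "carry_out", "kwargs": {"series": [[[0,0,0.06,0,0,0,0],[0,0,0,0,0,0,0]]]}}

```text
time: 21.25
tool_pos: [0.5385, -0.0335, 0.0654]
eef_rot: [-3.141, 0.0, 1.622]
ft_force: [-0.2, 0.0, -0.1]
finger_gap: -0.0004
grip_force: 0.0
```

>>> {"fn": "carry_out", "kwargs": {"series": [[[0,0,0.04,0,0,0,0],[0,0,0,0,0,0,0]]]}}

```text
time: 21.5
tool_pos: [0.5404, -0.0334, 0.0654]
eef_rot: [-3.141, 0.0, 1.622]
ft_force: [-0.3, 0.0, -0.4]
finger_gap: -0.0001
grip_force: 0.0
```

>>> {"fn": "carry_out", "kwargs": {"series": [[[0,0,0.04,0,0,0,0],[0,0,0,0,0,0,0]]]}}

```text
time: 21.75
tool_pos: [0.5409, -0.0332, 0.0652]
eef_rot: [-3.137, 0.0, 1.622]
ft_force: [-6.6, -0.5, 4.1]
finger_gap: 0.0002
grip_force: 2.7
```

>>> {"fn": "carry_out", "kwargs": {"series": [[[0,0,0.06,0,0,0,0],[0,0,0,0,0,0,0]]]}}

```text
time: 22.0
tool_pos: [0.5412, -0.0332, 0.0652]
eef_rot: [-3.132, 0.0, 1.622]
ft_force: [-11.4, -0.6, 8.3]
finger_gap: -0.0001
grip_force: 6.0
```

>>> {"fn": "carry_out", "kwargs": {"series": [[[0,0,-0.3,0,0,0,0],[0,0,-0.3,0,0,0,0],[0,0,0,-0.6,0,0,0],[0,0,0,-0.8,0,0,0],[0,0,-0.6,-0.6,0,0,0],[0,0.6,-0.8,-0.6,0,0,0],[0,0.8,-0.8,0,0,0,0],[0,1,-0.8,0,0,0,0],[0,1,-0.8,0,0,0,0],[0,1,0,0,0,0,0],[0,1,0,0,0,0,0],[0,1,0,0,0,0,0],[0,0,0,0,0,0,0]]]}}

```text
time: 23.62
tool_pos: [0.3112, 0.2759, 0.1955]
eef_rot: [3.141, -0.001, 1.628]
ft_force: [-0.4, 0.0, 0.5]
finger_gap: 0.0002
grip_force: 0.0
```

Run:
```python
from workcell import env
import cv2
d=env.get_image("top"); a=d["img"][130:240,180:330]
cv2.imwrite("pics/top5.png",d["img"])
cv2.imwrite("pics/m5.png",cv2.resize(a,None,fx=5,fy=5,interpolation=cv2.INTER_CUBIC))
e=env.get_image("scene")["img"];cv2.imwrite("pics/scene5.png",e)
```

```text
(no output)
```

View pics/m5.png

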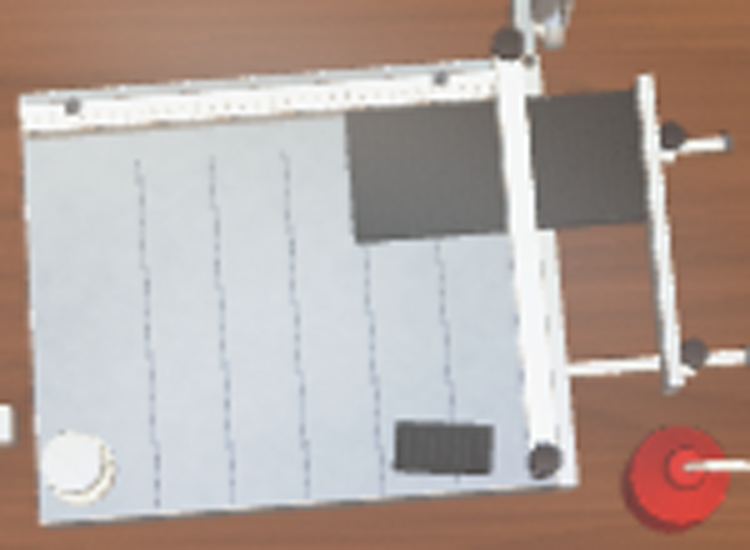

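The slab's long side runs flush under the fence edge from (345,113), and its end meets the gauge from (637,90) to (648,220) with no gap. The gauge, offcut, jar and blade are at their earlier pixels, and the arm is clear.

```bash
python3 -c "
from workcell import env
print(env.job_done())"
```

```text
the job is handed in; nothing more can be done
None
```

I pushed the slab flush along the fence and against the gauge plate and handed the job in at about 24 s of the 58 s. In the last picture the gauge, blade, offcut and jar are where they started and the arm is clear. The judge's verdict was not shown.

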